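# Set and clamp the boom of the bench magnifier at its length mark

### The job

Set the bench magnifier over the watch: draw its sliding boom leg out by the pull lug until the line that runs right round the leg is level with the mouth of the black clamp collar, hold the leg there against dropping back, and swing the cam lever fully shut against the leg. Finish while still holding the leg with the fingers at that mark, lever shut, and leave the things lying about where they are.

Things in the scene. Friction and masses are not known exactly. Their poses are not given: they have to be found in the camera images.
- stand_top (a point): Bench magnifier, fixed: round dark steel foot 132 mm wide, pole, aluminium boom tube rising at 20 degrees, black clamp collar, bright steel leg sliding out of it with a round lens at its end. Point: top centre of the foot, 24 mm above the worktop. Axes: y level, the way the boom points; z up.
- mouth (a point): Centre line of the boom at the clamp collar's mouth, 142 mm above the worktop, 75 mm from the pole. Boom axes: y along the boom, outwards and up at 20 degrees, to the lens; x level, to the side with the cam lever; z square to both, up. Collar: 32 wide (x), 36 tall (z), 30 mm back from the mouth; the pin's ears stand out to x = 28. Tube behind it 24 x 30 mm.
- boom_leg (a joint): How far the sliding leg (steel bar 14 mm wide in x, 20 mm tall in z) is drawn out of the collar, m: 0 = fully in, 0.050 = fully out; its length mark is level with the mouth at 0.028. With the cam lever open it slides freely and drops back to 0 by its own weight (about 1 N along the boom) unless held.
- mark (a point): Leg's centre at the length mark, a dark line 2 mm wide right round the leg (the short ticks every 7 mm either side of it are not). 28 mm inside the collar when the leg is fully in. Axes as mouth.
- lug_face (a point): On the leg's centre line, in the plane of the pull lug's inner face (towards the collar). Lug: steel plate 8 mm thick (y), 26 mm tall (z, +-13), standing out 16 mm from the leg's -x side (x = -23 to -7), none on the lever side. A finger beside the leg pushes on it to draw the leg out. Bare leg from mouth to lug: 44 mm fully in, 72 mm at the mark. Axes as mouth.
- lens (a point): Centre of the lens, carried by the leg: level steel ring 102 mm wide, 10 mm thick, its near edge about 28 mm beyond the lug's inner face. It stands no higher than the top of the lug, measured square to the boom. Boom axes.
- cam_lever (a joint): Angle of the steel cam lever, rad: 0 = shut against its stop, lying along the leg; grows as the free end swings out to boom +x; 0.75 = other stop. Starts partly open, stays where it is left. The cam bites from about 0.33 down; shutting it takes a few newtons at the free end and drags the leg back towards the collar unless it is held.
- cam_pin (a point): Pin the lever turns about, parallel to boom z, 17 mm to boom +x of the leg's centre line and 12 mm behind the mouth. Axes: the lever's (y along it to the tip); shut, they are the boom's.
- lever_tip (a point): Centre of the lever's rounded free end (8 mm thick, 18 mm tall, level with the boom's centre line), 74 mm from the pin. Shut, the lever is a bar from x = 11 to 17 mm, its end reaching 66 mm past the mouth: a pinch over leg and shut lever there is 25 mm wide (x = -7 to 18). Open 0.5 rad its outer side is 53 mm to +x of the centre line. Axes: the lever's.
- watch: Bystander: steel wristwatch head without strap, 40 mm across, 11 mm tall, lying dial up on the mat under the lens. Origin at the centre of its underside.
- loupe: Bystander: chrome eye loupe, a 36 mm wide, 34 mm tall flared cylinder, standing on the mat. Origin at the centre of its underside.
- die_large: Bystander: white nylon press die, 36 mm wide, 26 mm tall, stepped, standing on the worktop beside the boom. Origin at the centre of its underside.
- die_small: Bystander: white nylon press die, 24 mm wide, 26 mm tall, stepped, standing on the worktop beside the boom. Origin at the centre of its underside.
- tweezers: Bystander: steel tweezers 120 mm long, lying on the worktop beside the foot, on the side of the cam lever. Origin at the centre of its underside.
- driver: Bystander: small aluminium-handled screwdriver 110 mm long, lying on the worktop. Origin at the centre of its underside.
- tray: Bystander: clear plastic tray 100 x 150 x 22 mm on the worktop. Origin at the centre of its underside.
- crystal: Bystander: round glass watch crystal, 34 mm across, 4 mm thick, in the clear tray. Origin at the centre of its underside.

How it is judged (in metres and radians):
On the way, in this order (a step that is already met when the one before it is completed fails the run):
1. the leg is held by the fingers at its length mark (within 5 mm) with the cam lever still open (more than 0.2 rad) (value of joint boom_leg between 0.023 and 0.033 m and value of joint cam_lever above 0.2 rad and contact force between the fingers and boom_leg above 0.2 N), for 0.2 s.
2. the cam lever is shut (below 0.08 rad) with the leg still held at the mark (within 5 mm) (value of joint boom_leg between 0.023 and 0.033 m and value of joint cam_lever below 0.08 rad and contact force between the fingers and boom_leg above 1 N), for 0.2 s.
At the end, for the whole second after the job is handed in: The length mark is within 5 mm of the collar's mouth and at rest, the cam lever is shut (below 0.08 rad) and the fingers still bear on the leg with more than 1 N (all of step 2 and velocity of joint boom_leg between -0.01 and 0.01 m/s); the arm keeps its last pose, push and grip.
It fails at once if the lever is shut (below 0.08 rad) with the leg more than 8 mm off its mark (value of joint cam_lever below 0.08 rad and not (value of joint boom_leg between 0.02 and 0.036 m)).
It fails at once if one of the things lying about is moved by more than 20 mm (distance of any of watch, loupe, die_large, die_small, tweezers, driver, tray, crystal from where it was at the start of the episode above 0.02 m).
It also fails if it takes over 38 s, if anything falls off the work surface, if the arm or the gripper's body presses on something with over 40 N, if the wrist force passes 120 N, or if a joint passes its speed limit or range.

### The arm

A 6-joint arm with a two-finger parallel gripper is mounted at the origin on the work surface. World frame = base frame: x ahead of the robot, y to its left, z up, the work surface at z = 0. Lengths are in mm, angles in rad, forces in N, time in s.
With the tool pointing down it reaches from about 400 to 925 mm from the base axis. Payload 12.5 kg.
Tool frame: the origin (TCP) lies at the very end of the fingers, on their centre line; the grasp point (between the pads) lies 19 mm behind it; z points along the fingers, x is the direction in which the jaws open and shut, and the axes are right-handed (so a half turn about z gives the same grasp; the last joint's range is limited). The gripper opens to 95 mm and grips with 3 to 60 N. Pads are 20 mm wide; open, the fingers measure 119 mm over their backs; the gripper's body (75 mm by 180 mm) begins 59 mm behind the grasp point.
Start: joints at [-1.446, 0.491, 1.559, -0, 1.092, -0.106], TCP at [142.995, -608.44, 214.661] pointing down, gripper open.
Joint ranges: [-3.1, 3.1], [-0.84, 2.19], [0.05, 2.79], [-1.13, 4.28], [0.06, 2.93], [-2.69, 2.69]. Speed limits (rad/s): [2.22, 2.22, 2.79, 3.14, 3.14, 3.14].

### API

Orientations are given as [roll, pitch, yaw] about the fixed x, y, z axes, in that order (R = Rz(yaw) Ry(pitch) Rx(roll)).
In Python, from cell import state, viewer, ticket, look_for, regions_of gives the robot as it stands.
- The arm moves only by the shell command python3 -m inch 'ROWS'. ROWS is JSON, a list of rows, each a list of 7 numbers: the turn, a rotation vector about the world's x, y, z in degrees, then the shift along the world's x, y, z in mm, then the opening, from -1 (shut) to 1 (fully open). In form: [[rx, ry, rz, tx, ty, tz, hand], ...]. A call has 1 to 10 rows; each row shifts and turns the commanded pose from where the row before left it; what a row does not reach is not made up. A row lasts 1/10 s, in which the tool goes at most 50 mm and 8.59 degrees, less where a joint would pass 70% of its speed; a pose out of reach is approached as far as the arm can. A call with a gripper value outside its range is refused whole. The fingers move at their own pace and stop on an object; the grip force is fixed at half the most. Time passes only in rows, so rows that do not move let the fingers close. It gives the time, the measured TCP pose, the force and the opening at its end, in the units of the state.
- state(): the state, without advancing time (a new reading comes with each control period).
- viewer.read_camera(name): name is "scene" or "top" or "wrist"; returns a dict with "color" (480x640x3 uint8, red, green, blue), "depth" (480x640 float32, mm along the optical axis (not along the pixel's ray), 0 where there is no reading), "fx", "fy", "cx", "cy" (pixels), "position" and "orientation" of the camera in the world. Camera axes: x right, y down, z forward; pixel columns grow to the right and rows downward; lengths in mm; the calibration is good to about 2 mm. A picture is of the moment at which its call begins.
- ticket.job_done(): hands the job in, once; it reports no verdict.
Trained networks look in the newest picture that a camera, given by its name, has taken for a name from the list of things; names that differ only in an ending like _2 or _b are one class to them, and where a whole thing is asked for, a point or a joint stands for the part that bears it (a point fixed in the world has none). Each returns a list of dicts, best first, with "score" (0 to 1); they miss things now and then, are a little off and sometimes report something else, mostly with a low value. They report only what shows in the picture. A call takes as long as a camera call.
- look_for(name, camera): "box" ([left, top, right, bottom] as shares, 0 to 1, of the picture: columns of its width, rows of its height, round what is visible of it).
- regions_of(name, camera): "pixels" (480x640 bool, what is visible of it) and "box" ([left, top, right, bottom] as shares, 0 to 1, of the picture: columns of its width, rows of its height, round what is visible of it).
The state is a dict: "t": time; "joints": joint angles; "qvel": joint speeds; "tau": joint torques, N m; "eef_pos": TCP position; "tcp_rot": TCP orientation; "ft_force": force on the tool from outside, world axes, zero at the start; "moment": the same for the moment, N m; "opening": opening from 0.0 (shut) to 1.0 (fully open).
Only numpy, scipy, OpenCV 4.12 (cv2) and the standard library are available. Lean on these libraries where they do the work, as an engineer would, in place of code of your own. Each camera call takes 0.05 s, during which the arm holds its last target. There are 200 camera calls.

## Working session

There is one attempt and no reset: what is moved stays moved. The work goes in short steps, Python scripts to look and compute and a shell command to move; the robot and the scene stay as the last step left them, time stands still between calls to the robot, and variables do not carry over. Pictures are saved under pics/ and viewed, on a budget of 10 in all, crops included, one or two more only if the job needs it, and the job is handed in when it is done.

```bash
ls; mkdir -p pics; cat > h.py <<'E'
import numpy as np, cv2, json
from cell import state, viewer, ticket, look_for, regions_of
from scipy.spatial.transform import Rotation as R
def rot(o):
    o=np.array(o,float)
    if o.shape==(3,3): return o
    if o.size==4: return R.from_quat(o).as_matrix()
    return R.from_euler('xyz',o).as_matrix()
def pts(im,m=None):
    d=im['depth']; v,u=np.nonzero((d>0) if m is None else (m&(d>0)))
    z=d[v,u]; p=np.c_[(u-im['cx'])/im['fx']*z,(v-im['cy'])/im['fy']*z,z]
    return p@rot(im['orientation']).T+np.array(im['position'])
def proj(im,P):
    c=(np.atleast_2d(P)-np.array(im['position']))@rot(im['orientation'])
    return np.c_[c[:,0]/c[:,2]*im['fx']+im['cx'],c[:,1]/c[:,2]*im['fy']+im['cy']]
E
python3 - <<'E'
from h import *
print(state())
for c in ['scene','top']:
    im=viewer.read_camera(c); print(c,im['position'],im['orientation'],im['fx'])
    cv2.imwrite(f'pics/{c}0.png',im['color'][:,:,::-1])
    for n in ['boom_leg','cam_lever','mouth','stand_top','lug_face','lens','lever_tip','mark','watch','loupe','die_large','die_small','tweezers','driver','tray','crystal']:
        try:
            r=regions_of(n,c)
            for q in r[:1]:
                p=pts(im,q['pixels']); print(n,round(q['score'],2),np.round(np.array(q['box'])*[640,480,640,480]),np.round(np.median(p,0)),np.round(p.min(0)),np.round(p.max(0)))
        except Exception as e: print(n,'err',e)
E
```

```text
pics
{'t': 0.0, 'joints': array([-1.44561729e+00,  4.91555299e-01,  1.55944709e+00, -2.22233989e-05,
        1.09167598e+00, -1.05580290e-01]), 'qvel': array([-1.25061781e-03, -5.27763701e-04,  1.15801794e-03,  1.68955542e-04,
        8.70263955e-04, -2.73236823e-05]), 'tau': array([-3.87632845e-04, -6.12645864e+01, -2.58184004e+01,  6.91613881e-02,
        4.81963798e-02, -9.89821251e-05]), 'eef_pos': array([ 142.94709962, -608.18986487,  214.06520094]), 'tcp_rot': array([-3.14149784e+00,  1.08174820e-03, -1.34002669e+00]), 'ft_force': array([-0.28859318,  0.58829003, -0.29638492]), 'moment': array([0.00191405, 0.01181623, 0.03329253]), 'opening': 1.0002193639258492}
scene [1465.61702193  352.22282831  869.33339493] [-2.21909217  0.01414012  1.88749401] 581.0353916807368
boom_leg 0.8 [305. 213. 385. 240.] [507. 109. 164.] [250. -47.  -5.] [545. 174. 181.]
mouth 0.77 [232. 211. 385. 304.] [544. -29. 117.] [ 250. -178.   -5.] [610. 175. 181.]
stand_top 0.81 [231. 214. 389. 302.] [543. -29. 117.] [ 202. -179.   -8.] [610. 175. 181.]
lug_face 0.64 [304. 212. 391. 242.] [508. 110. 164.] 
[... 1683 characters left out ...]
84.]
watch 0.57 [254. 212. 398. 271.] [517. -10. 145.] [ 444. -158.   -5.] [608. 193. 184.]
loupe 0.55 [245. 225. 258. 240.] [548. 195.  36.] [518. 161.  -3.] [571. 212. 169.]
die_large 0.65 [352. 266. 368. 282.] [446. -66.  14.] [431. -83.   4.] [463. -50.  32.]
die_small 0.69 [250. 223. 328. 271.] [497. 118. 164.] [442.   7.  -5.] [573. 175. 184.]
tweezers 0.51 [315. 196. 366. 207.] [632. -63.   5.] [620. -91. -10.] [649.  28.  16.]
driver 0.7 [464. 282. 492. 320.] [ 367. -351.   21.] [ 336. -377.   -5.] [ 420. -311.   33.]
tray 0.61 [134. 267. 203. 324.] [412. 398.   2.] [345. 308. -11.] [474. 481.  29.]
crystal 0.48 [171. 291. 188. 307.] [398. 370.   5.] [382. 354.  -4.] [413. 386.  13.]
```

```bash
python3 - <<'E'
from h import *
a=cv2.imread('pics/scene0.png')[190:330,210:420]; b=cv2.imread('pics/top0.png')[180:300,230:420]
a=cv2.resize(a,None,fx=3.6,fy=3.6,interpolation=3)[:, :760]; b=cv2.resize(b,None,fx=4,fy=4,interpolation=3)
cv2.imwrite('pics/v1.png',cv2.resize(a,None,fx=1,fy=1)); cv2.imwrite('pics/v2.png',b)
E
```

```text
(no output)
```

View pics/v1.png

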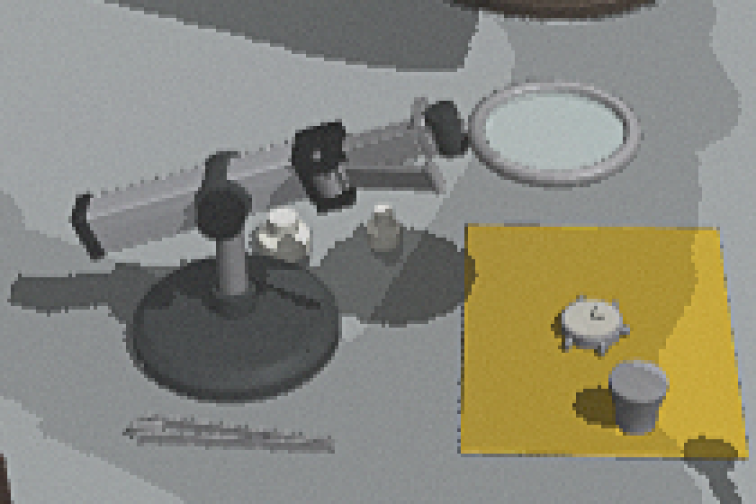

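View pics/v2.png

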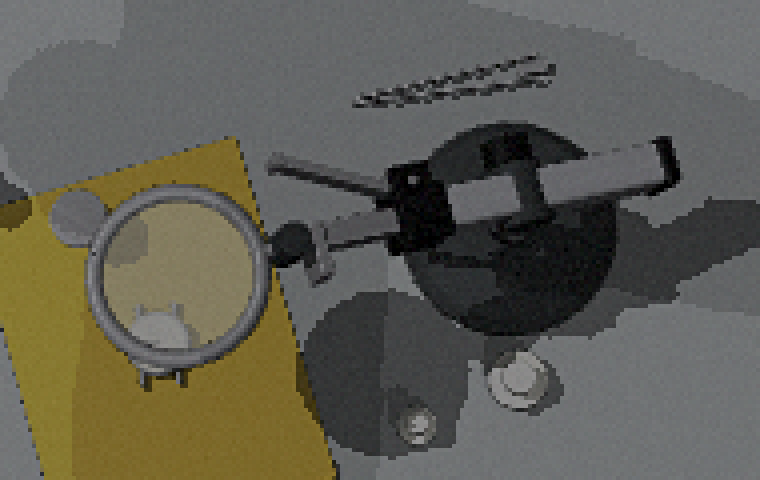

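The first view shows the stand from the lever side: collar at about (325,165), lug (435,150), lens (553,133). The top view shows the lever open by roughly 0.45 rad, with its tip at (275,162), lug at (320,265), and collar at (420,210). Next I'll fit the boom axis.

```bash
python3 - <<'E'
from h import *
im=viewer.read_camera('top'); sc=viewer.read_camera('scene')
# crop2 px -> full
def full(x,y): return np.array([230+x/4,180+y/4])
def ray(im,uv,h):
    d=rot(im['orientation'])@np.array([(uv[0]-im['cx'])/im['fx'],(uv[1]-im['cy'])/im['fy'],1]); o=np.array(im['position'])
    return o+d*(h-o[2])/d[2]
foot=ray(im,full(512,228),24); lens=ray(im,full(180,275),164)
print('foot',foot,'lens',lens)
def full1(x,y): return np.array([210+x/3.6,190+y/3.6])
foot2=ray(sc,full1(237,325),24); lens2=ray(sc,full1(553,133),164); print(foot2,lens2)
r=regions_of('lens','top'); p=pts(im,r[0]['pixels']); 
for h in ((foot+foot2)/2,):
    L=(lens+lens2)/2; d=(L-h)[:2]; a=np.arctan2(-d[0],d[1]); print('yaw',np.degrees(a),'dist',np.hypot(*d))
    hd=np.array([-np.sin(a),np.cos(a),0]); P=np.array([h[0],h[1],0])
    m=P+75*hd; m[2]=142; print('mouth',m)
    y=np.cos(np.radians(20))*hd+[0,0,np.sin(np.radians(20))]; x=np.array([np.cos(a),np.sin(a),0]); z=np.cross(x,y)
    T=np.c_[x,y,-0*z]; 
    tip=ray(im,full(273,163),158); print('tip boom',(tip-m)@np.c_[x,y,z])
    Rt=np.c_[x,-y,-z]; print('rpy',R.from_matrix(Rt).as_euler('xyz',degrees=True), 'lug',m+44*y)
E
```

```text
foot [536.53552617 -66.40251997  24.        ] lens [490.89412606 122.72507358 164.        ]
[559.37896092 -55.29878046  24.        ] [495.13996468 125.36389278 164.        ]
yaw 16.54892091230019 dist 192.88503241457786
mouth [526.59470021  11.0426161  142.        ]
tip boom [42.3689413  52.98362078 -2.25761651]
rpy [-160.            0.           16.54892091] lug [514.81782194  50.67639159 157.04888631]
```

```bash
python3 -m inch '[[0,0,0,0,10,40,1],[0,0,8,10,45,20,1],[0,0,8,20,45,10,1],[0,0,8,20,45,10,1],[0,0,8,22,45,0,1],[0,0,8,25,43,0,1],[0,0,8,25,43,0,1],[0,0,8,25,43,0,1],[0,0,8,25,43,0,1],[0,0,8,25,43,0,1]]'
```

```text
t: 2.85
eef_pos: [340.2, -202.4, 294.8]
tcp_rot: [3.141, -0.001, -0.078]
ft_force: [-0.3, -0.1, 0.2]
opening: 1.003
```

```bash
python3 -m inch '[[0,0,7,30,45,0,1],[0,0,7,35,35,0,1],[0,0,6,35,35,0,1],[0,0,0,35,35,0,1],[6,1.7,0,30,20,0,1],[6,1.7,0,10,10,0,1],[6,1.7,0,0,10,0,1],[0,0,0,0,0,0,1]]'
python3 - <<'E'
from h import *
im=viewer.read_camera('wrist'); print(im['position'],im['orientation'])
cv2.imwrite('pics/w1.png',im['color'][:,:,::-1]); s=state(); print(s['joints'],s['eef_pos'],np.degrees(s['tcp_rot']))
for n in ['lug_face','lever_tip','mark','mouth','cam_lever']:
    for q in look_for(n,'wrist')[:2]: print(n,q['score'],np.array(q['box'])*[640,480,640,480])
E
```

```text
t: 3.65
eef_pos: [512.8, -18.0, 293.4]
tcp_rot: [-2.812, 0.005, 0.265]
ft_force: [-0.5, 0.9, -0.5]
opening: 1.001
[508.25108748   6.92956966 482.30645969] [-3.11270064  0.00433573  0.2656558 ]
[-0.3086384   0.31555974  1.66469165  0.27568482  1.3542618  -0.6587613 ] [512.4847833  -18.36563658 293.74013977] [-161.37479361    0.26578095   15.1896583 ]
lug_face 0.83 [272.704  32.4   404.096 252.384]
lever_tip 0.97 [352.    174.72  402.112 249.792]
lever_tip 0.53 [396.48   76.608 412.992 108.   ]
mark 0.81 [273.984  34.416 401.28  248.304]
mouth 0.76 [275.712  34.512 401.024 426.624]
mouth 0.23 [351.104 177.984 400.384 255.216]
cam_lever 0.96 [352.192 175.392 399.488 255.408]
```

View pics/w1.png

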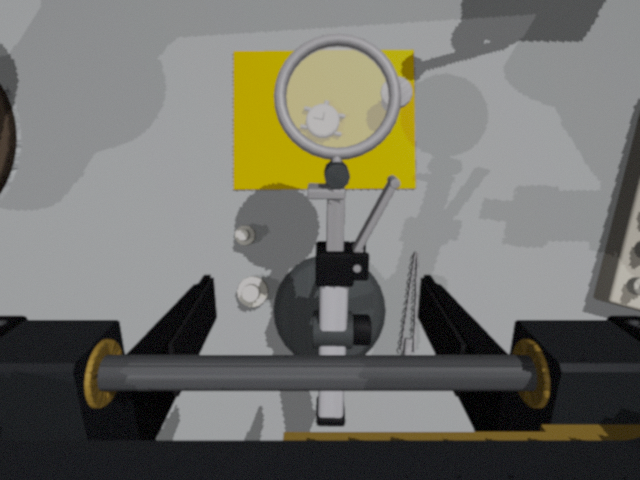

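The wrist view shows the boom running almost straight up the picture: collar at rows 243–285 and about column 340, lug inner face at about (318,197), lever tip (394,182), lens centre (338,97).

```bash
python3 - <<'E'
from h import *
im=viewer.read_camera('wrist'); d=im['depth']
def P(u,v,k=1):
    z=np.median(d[v-k:v+k+1,u-k:u+k+1]); c=np.array([(u-im['cx'])/im['fx']*z,(v-im['cy'])/im['fy']*z,z]); return rot(im['orientation'])@c+im['position']
for n,u,v in [('leg',336,205),('leg',336,235),('collar',336,250),('collar',336,276),('tube',333,300),('tube',332,395),('lug',316,191),('tip',394,183),('lever',378,213)]: print(n,np.round(P(u,v),1))
for row in (188,192,205,215,225,235,295,395):
    r=im['color'][row,296:412].astype(int).sum(1)//3; print(row,r.tolist() if row<230 else '')
    z=d[row,296:412]; ok=np.nonzero((z>0)&(z<z[z>0].min()+45))[0]+296; print('  near cols',ok.min(),ok.max())
print('col318',[(v,int(d[v,318]),int(im['color'][v,318].mean())) for v in range(180,204)])
print('col336',[(v,int(d[v,336]),int(im['color'][v,336].mean())) for v in range(180,256,2)])
E
```

```text
leg [513.1  41.2 166. ]
leg [519.7  18.5 156.8]
collar [523.1   6.7 153.7]
collar [528.7 -14.  153.6]
tube [532.3 -35.  142.7]
tube [ 557.  -124.3  108.7]
lug [495.   47.  172.8]
tip [552.2  69.2 171.7]
lever [547.5  44.3 161.9]
188 [85, 88, 95, 106, 113, 118, 118, 122, 124, 121, 117, 115, 111, 112, 118, 120, 119, 123, 118, 119, 118, 121, 118, 115, 112, 110, 101, 93, 94, 92, 87, 75, 69, 71, 71, 61, 62, 63, 71, 73, 69, 66, 65, 60, 63, 66, 76, 92, 110, 117, 123, 129, 131, 131, 127, 123, 123, 128, 129, 130, 130, 126, 122, 122, 117, 121, 126, 130, 132, 126, 121, 118, 118, 124, 129, 128, 124, 119, 118, 121, 126, 131, 135, 131, 127, 123, 116, 106, 88, 75, 70, 82, 108, 125, 132, 130, 126, 126, 127, 124, 121, 121, 130, 137, 138, 136, 128, 123, 124, 132, 135, 137, 137, 129, 123, 120]
  near cols 308 397
192 [104, 108, 115, 119, 127, 135, 146, 147, 155, 159, 153, 137, 129, 137, 141, 145, 143, 145, 146, 142, 145, 145, 145, 145, 145, 147, 146, 147, 148, 147, 148, 148, 146, 147, 142, 138, 135, 134, 141, 146, 151, 149, 151, 151, 148, 150, 150, 148, 142, 138, 147, 157, 159, 160, 160, 159, 160, 161,
[... 2547 characters left out ...]
3), (201, 485, 159), (202, 484, 159), (203, 483, 160)]
col336 [(180, 307, 61), (182, 307, 63), (184, 307, 60), (186, 308, 61), (188, 310, 69), (190, 313, 133), (192, 311, 151), (194, 312, 143), (196, 312, 140), (198, 314, 128), (200, 317, 98), (202, 316, 122), (204, 318, 140), (206, 318, 141), (208, 320, 140), (210, 321, 142), (212, 320, 140), (214, 321, 140), (216, 320, 142), (218, 322, 141), (220, 321, 141), (222, 322, 141), (224, 324, 142), (226, 323, 141), (228, 324, 140), (230, 325, 141), (232, 326, 138), (234, 325, 140), (236, 327, 140), (238, 326, 141), (240, 327, 142), (242, 328, 140), (244, 328, 140), (246, 329, 142), (248, 329, 140), (250, 330, 124), (252, 327, 32), (254, 325, 24)]
```

```bash
python3 -m inch '[[0,0,0,22,18,-27,1],[0,0,0,23,19,-27,1],[0,0,0,0,0,0,1],[0,0,0,0,0,0,1]]'; python3 -c "
from h import *
s=state();print(s['eef_pos'],np.degrees(s['tcp_rot']),s['joints'])"
```

```text
t: 4.4
eef_pos: [557.2, 19.7, 240.3]
tcp_rot: [-2.815, 0.004, 0.267]
ft_force: [0.6, -0.7, 0.5]
opening: 1.001
[557.23309052  19.74639722 240.31903103] [-161.30048712    0.23388511   15.3239885 ] [-0.22265354  0.42233927  1.64622304  0.30080696  1.24859363 -0.61056662]
```

```bash
python3 -m inch '[[1.3,0.3,-0.4,-2,8,-24,1],[0,0,0,-2,8,-24,1],[0,0,0,-2,8,-23,1],[0,0,0,0,0,0,1],[0,0,0,0,0,0,1]]'; python3 - <<'E'
from h import *
im=viewer.read_camera('wrist'); cv2.imwrite('pics/w2.png',im['color'][:,:,::-1])
s=state();print(s['eef_pos'],np.degrees(s['tcp_rot']))
a=np.radians(14.9);hd=np.array([-np.sin(a),np.cos(a),0]);y=hd*np.cos(.349)+[0,0,np.sin(.349)];x=np.array([np.cos(a),np.sin(a),0]);B=np.c_[x,y,np.cross(x,y)]
M=np.array([522,10.3,142.5]); print((s['eef_pos']-M)@B)
for n,p in [('mouth',[0,0,10]),('lugtop',[-15,44,13]),('tip',[44,56,9])]: print(n,proj(im,M+B@np.array(p,float)))
E
```

```text
t: 4.9
eef_pos: [551.7, 42.9, 170.9]
tcp_rot: [-2.793, 0.001, 0.259]
ft_force: [-0.7, -0.2, 1.2]
opening: 1.0
[552.05471173  42.77340177 171.21510867] [-1.60024996e+02  1.27235249e-02  1.48409671e+01]
[37.39413099 32.04688949 18.89552399]
mouth [[242.08464022 348.01187613]]
lugtop [[204.15383675 270.87440978]]
tip [[328.50218894 244.13399644]]
```

View pics/w2.png

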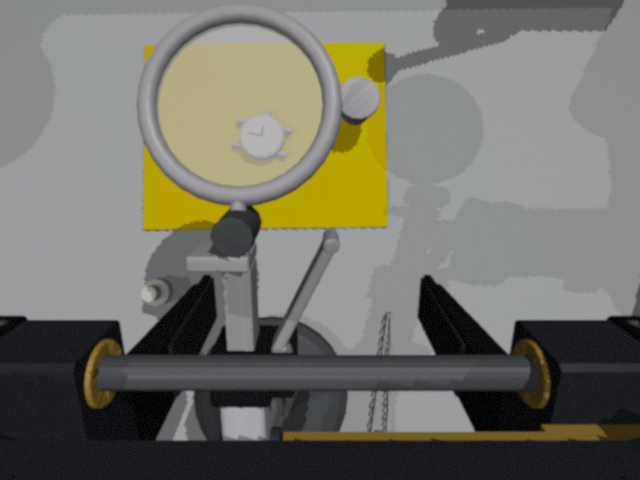

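Lug, leg and lever project where expected; the left fingertip at (212,278) sits just outside the leg's left side and before the lug (inner edge at row 268). I'll descend.

```bash
cat > b.py <<'E'
from h import *
s=state()
a=np.radians(14.9);hd=np.array([-np.sin(a),np.cos(a),0]);y=hd*np.cos(.349)+[0,0,np.sin(.349)];x=np.array([np.cos(a),np.sin(a),0]);B=np.c_[x,y,np.cross(x,y)]
M=np.array([522,10.3,142.5]); print('boom tcp',np.round((s['eef_pos']-M)@B,1),'F boom',np.round(s['ft_force']@B,1),'rpy',np.round(np.degrees(s['tcp_rot']),1),'open',round(95*s['opening'],1),'t',s['t'])
def B2(p): return M+B@np.array(p,float)
E
python3 -m inch '[[0,0,0,-2.4,3.7,-11.6,1],[0,0,0,-1.1,4,-11.6,1],[0,0,0,-1,4,-11.6,1],[0,0,0,0,0,0,1],[0,0,0,0,0,0,1]]'; python3 b.py
```

```text
t: 5.45
eef_pos: [546.8, 55.3, 134.2]
tcp_rot: [-2.791, 0.003, 0.26]
ft_force: [0.5, -0.4, -2.2]
opening: 0.997
boom tcp [ 35.5  32.  -20.4] F boom [ 0.4 -1.2 -1.9] rpy [-159.9    0.2   14.9] open 94.7 t 5.45
```

```bash
python3 -m inch '[[0,0,0,-1.2,4.5,1.7,1],[0,0,0,-1.2,4.5,1.7,1],[0,0,0,-1.2,4.5,1.7,1],[0,0,0,-1.2,4.5,1.7,1],[0,0,0,-1.2,4.5,1.7,1],[0,0,0,-1.2,4.7,1.7,1],[0,0,0,0,0,0,1],[0,0,0,0,0,0,1]]'; python3 b.py; python3 - <<'E'
from b import *
im=viewer.read_camera('wrist'); cv2.imwrite('pics/w3.png',im['color'][:,:,::-1])
print([(v,int(im['depth'][v,205]),int(im['color'][v,205].mean())) for v in range(200,262,3)])
for yy in (44,66,72): print(yy,proj(im,B2([-15,yy,13])),proj(im,B2([0,yy,10])))
E
```

```text
t: 6.25
eef_pos: [539.6, 82.5, 145.0]
tcp_rot: [-2.792, 0.002, 0.26]
ft_force: [-0.1, -1.1, -0.2]
opening: 1.001
boom tcp [ 35.6  62.2 -19.9] F boom [-0.3 -1.   0.2] rpy [-1.60e+02  1.00e-01  1.49e+01] open 95.1 t 6.25
boom tcp [ 35.6  62.2 -19.9] F boom [-0.3 -1.   0.2] rpy [-1.60e+02  1.00e-01  1.49e+01] open 95.1 t 6.25
[(200, 157, 129), (203, 155, 145), (206, 154, 153), (209, 154, 150), (212, 154, 143), (215, 155, 128), (218, 155, 109), (221, 157, 77), (224, 332, 111), (227, 333, 111), (230, 332, 111), (233, 331, 109), (236, 151, 83), (239, 147, 46), (242, 142, 53), (245, 143, 65), (248, 143, 65), (251, 142, 64), (254, 143, 65), (257, 144, 61), (260, 143, 61)]
44 [[188.39500167 376.23415389]] [[227.03307095 371.6192296 ]]
66 [[182.99800769 328.09920014]] [[223.31528776 324.15780582]]
72 [[181.44707515 314.26667284]] [[222.24789601 310.53142433]]
```

View pics/w3.png

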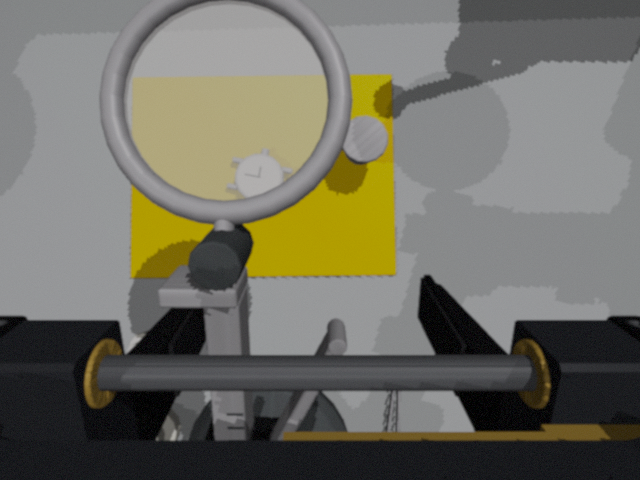

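Here the leg is drawn out, with the lug's top inner edge near row 303 and ticks at rows 414–432; the finger sits behind the lug. I'll measure the extension more closely.

```bash
python3 - <<'E'
from b import *
im=viewer.read_camera('wrist'); d=im['depth']
for u in (172,185): print(u,[(v,int(d[v,u]),int(im['color'][v,u].mean())) for v in range(264,318,2)])
def P(u,v):
    z=d[v,u]; c=np.array([(u-im['cx'])/im['fx']*z,(v-im['cy'])/im['fy']*z,z]); return (rot(im['orientation'])@c+im['position']-M)@B
for v in (276,284,292,296,300,302): print(v,np.round(P(178,v),1))
for v in (380,410,430): print('leg',v,np.round(P(224,v),1))
c=im['color'][290:442,150:350,::-1]; a=cv2.resize(c,None,fx=3.5,fy=3.5,interpolation=3)
s=viewer.read_camera('scene'); cv2.imwrite('pics/s3.png',s['color'][:,:,::-1])
b=cv2.resize(s['color'][190:270,280:400,::-1],None,fx=5.8,fy=5.8,interpolation=3)
cv2.imwrite('pics/v3.png',a); cv2.imwrite('pics/v4.png',b); 
for yy in (0,-28,28,72): print(yy,proj(s,B2([-0,yy,0])))
E
```

```text
boom tcp [ 35.6  62.  -20. ] F boom [ 0.8 -0.8  0.9] rpy [-1.60e+02  1.00e-01  1.49e+01] open 95.2 t 6.3
172 [(264, 329, 79), (266, 329, 76), (268, 330, 75), (270, 329, 78), (272, 330, 87), (274, 165, 93), (276, 162, 102), (278, 161, 108), (280, 156, 108), (282, 156, 105), (284, 154, 110), (286, 153, 105), (288, 150, 120), (290, 150, 146), (292, 149, 144), (294, 149, 138), (296, 150, 133), (298, 151, 133), (300, 150, 131), (302, 150, 130), (304, 151, 131), (306, 152, 113), (308, 152, 41), (310, 150, 10), (312, 149, 8), (314, 149, 14), (316, 146, 10)]
185 [(264, 329, 87), (266, 172, 102), (268, 169, 104), (270, 166, 103), (272, 165, 105), (274, 164, 98), (276, 163, 87), (278, 160, 107), (280, 158, 106), (282, 155, 101), (284, 154, 111), (286, 152, 106), (288, 151, 117), (290, 150, 146), (292, 150, 146), (294, 149, 140), (296, 150, 137), (298, 150, 132), (300, 150, 133), (302, 151, 132), (304, 151, 133), (306, 151, 111), (308, 151, 48), (310, 150, 15), (312, 150, 7), (314, 148, 8), (316, 149, 14)]
276 [-19.2  82.6   1. ]
284 [-16.3  82.9   9.5]
292 [-15.   81.7  14. ]
296 [-15.1  80.1  14.1]
300 [-15.7  77.9  13. ]
302 [-15.7  77.2  13.3]
leg 380 [16.7 90.  75.9]
leg 410 [-2.3 25.6 11. ]
leg 430 [-2.8 15.8 11.7]
0 [[307.72169276 233.01245907]]
-28 [[295.59155583 236.36058392]]
28 [[319.99351703 229.62522611]]
72 [[339.57010484 224.22175372]]
```

View pics/v3.png

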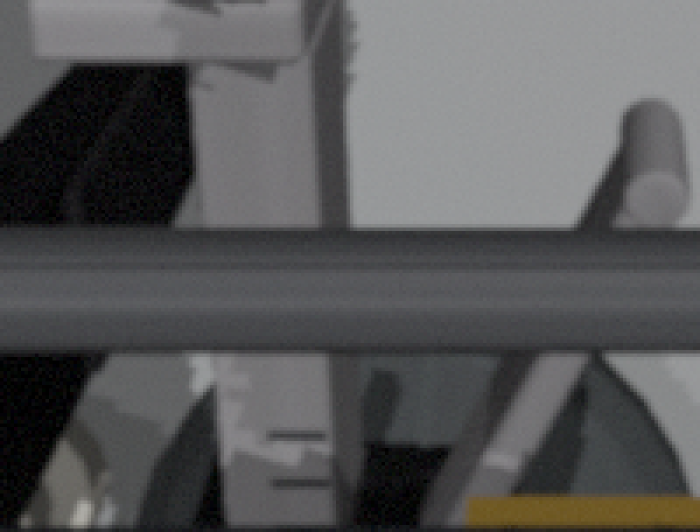

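View pics/v4.png

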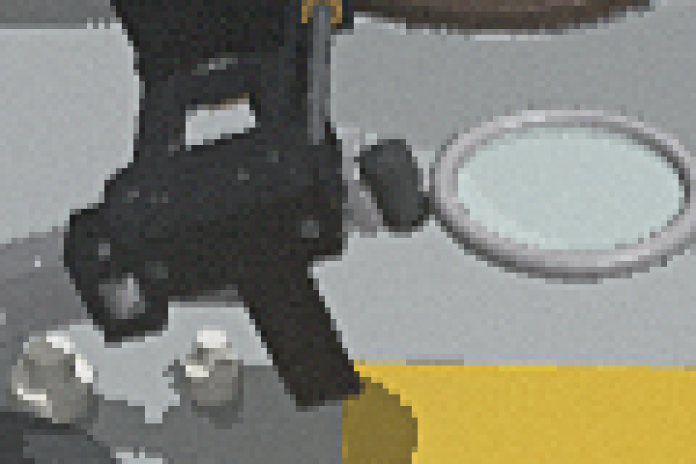

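The lug face reads y ≈ 75 (initially 44.6), and the ticks at y ≈ 23.3 and 16.8 put the mark about 2.5 mm past the mouth. I'll ease back about 2 mm, then close the fingers in step with an arm shift so that the -x finger stays just off the leg.

```bash
python3 -m inch '[[0,0,0,0.5,-1.8,-0.7,1],[0,0,0,0,0,0,1],[0,0,0,0,0,0,1],[0,0,0,0,0,0,1],[0,0,0,-4.8,-1.3,0,0.79],[0,0,0,-4.8,-1.3,0,0.58],[0,0,0,-4.8,-1.3,0,0.37]]'; python3 b.py;python3 -m inch '[[0,0,0,0,0,0,0.37],[0,0,0,0,0,0,0.37]]'; python3 b.py
```

```text
t: 7.1
eef_pos: [525.5, 76.5, 144.2]
tcp_rot: [-2.792, 0.002, 0.259]
ft_force: [0.8, -1.9, -0.9]
opening: 0.804
boom tcp [ 20.4  59.9 -20. ] F boom [ 0.3 -2.2 -0.1] rpy [-1.60e+02  1.00e-01  1.49e+01] open 76.4 t 7.1
t: 7.3
eef_pos: [525.5, 76.6, 144.2]
tcp_rot: [-2.792, 0.003, 0.259]
ft_force: [-0.9, -1.3, -0.3]
opening: 0.696
boom tcp [ 20.4  60.  -20. ] F boom [-1.2 -1.1  0.1] rpy [-159.9    0.2   14.9] open 66.1 t 7.3
```

```bash
python3 -m inch '[[0,0,0,-2,-0.5,0,0.26],[0,0,0,-2,-0.5,0,0.16],[0,0,0,-2,-0.5,0,0.05],[0,0,0,-2,-0.5,0,-0.05],[0,0,0,-1.5,-0.4,0,-0.16],[0,0,0,-1.5,-0.4,0,-0.26],[0,0,0,0,0,0,-0.26],[0,0,0,0,0,0,-0.26]]'; python3 b.py
python3 - <<'E'
from b import *
im=viewer.read_camera('wrist'); d=im['depth']
def P(u,v):
    z=d[v,u]; c=np.array([(u-im['cx'])/im['fx']*z,(v-im['cy'])/im['fy']*z,z]); return (rot(im['orientation'])@c+im['position']-M)@B
u0=int(proj(im,B2([-15,74,13]))[0,0]); print(u0)
for v in range(290,316,3): print(v,np.round(P(u0,v),1),int(im['color'][v,u0].mean()))
cv2.imwrite('pics/w5.png',cv2.resize(im['color'][200:442,150:450,::-1],None,fx=2.4,fy=2.4,interpolation=3))
E
```

```text
t: 8.1
eef_pos: [514.3, 73.3, 143.9]
tcp_rot: [-2.792, 0.004, 0.26]
ft_force: [-3.3, -7.7, -1.2]
opening: 0.375
boom tcp [  8.8  59.5 -20.1] F boom [-5.2 -6.6  1.2] rpy [-160.     0.2   14.9] open 35.6 t 8.1
boom tcp [  8.8  59.5 -20.1] F boom [-5.2 -6.6  1.2] rpy [-160.     0.2   14.9] open 35.6 t 8.1
250
290 [-14.9  79.7  13.2] 140
293 [-14.9  78.6  13.3] 134
296 [-14.8  77.8  14.3] 126
299 [-14.9  76.5  14.1] 123
302 [-15.   75.   13.7] 123
305 [-14.8  74.6  15.3] 121
308 [-15.2  72.5  13.6] 47
311 [-14.9  72.2  15.5] 5
314 [-14.6  71.8  17.1] 6
```

View pics/w5.png

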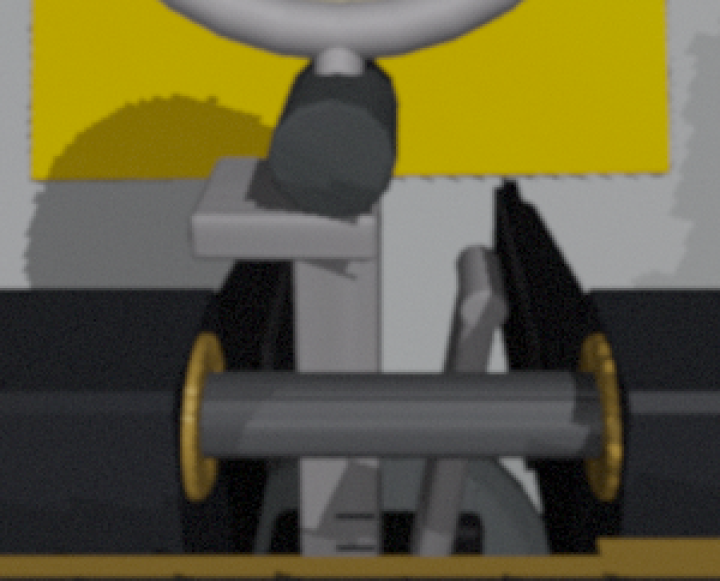

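The lug face is at y ≈ 73 (leg at about 28–28.5 mm). The lever is swinging in on the right finger, and the drag on the lug finger is 6.6 N. Closing fully now.

```bash
python3 -m inch '[[0,0,0,-1.1,0,0.1,-0.33],[0,0,0,-1.1,0,0.1,-0.4],[0,0,0,-1.0,0,0.1,-0.47],[0,0,0,0,0,0,-0.6],[0,0,0,0,0,0,-1],[0,0,0,0,0,0,-1],[0,0,0,0,0,0,-1],[0,0,0,0,0,0,-1]]'; python3 b.py
python3 - <<'E'
from b import *
im=viewer.read_camera('wrist'); d=im['depth']
def P(u,v):
    z=d[v,u]; c=np.array([(u-im['cx'])/im['fx']*z,(v-im['cy'])/im['fy']*z,z]); return (rot(im['orientation'])@c+im['position']-M)@B
u0=int(proj(im,B2([-15,74,13]))[0,0])
for v in range(296,314,2): print(v,np.round(P(u0,v),1),int(im['color'][v,u0].mean()))
cv2.imwrite('pics/w6.png',cv2.resize(im['color'][200:442,150:450,::-1],None,fx=2.4,fy=2.4,interpolation=3))
E
```

```text
t: 8.95
eef_pos: [508.4, 72.5, 144.1]
tcp_rot: [-2.792, 0.009, 0.262]
ft_force: [-18.9, -17.5, 7.2]
opening: 0.241
boom tcp [  2.8  60.3 -20.3] F boom [-22.8  -8.9  10.9] rpy [-160.     0.5   15. ] open 22.9 t 8.95
boom tcp [  2.8  60.3 -20.3] F boom [-22.8  -8.9  10.9] rpy [-160.     0.5   15. ] open 22.9 t 8.95
296 [-15.   78.5  14.1] 125
298 [-15.   77.7  14.1] 122
300 [-14.9  77.3  15. ] 120
302 [-15.   76.3  14.7] 121
304 [-15.   75.5  14.8] 122
306 [-15.2  74.1  13.7] 109
308 [-15.4  72.8  12.7] 55
310 [-15.1  72.9  14.6] 15
312 [-14.9  72.8  16. ] 4
```

View pics/w6.png

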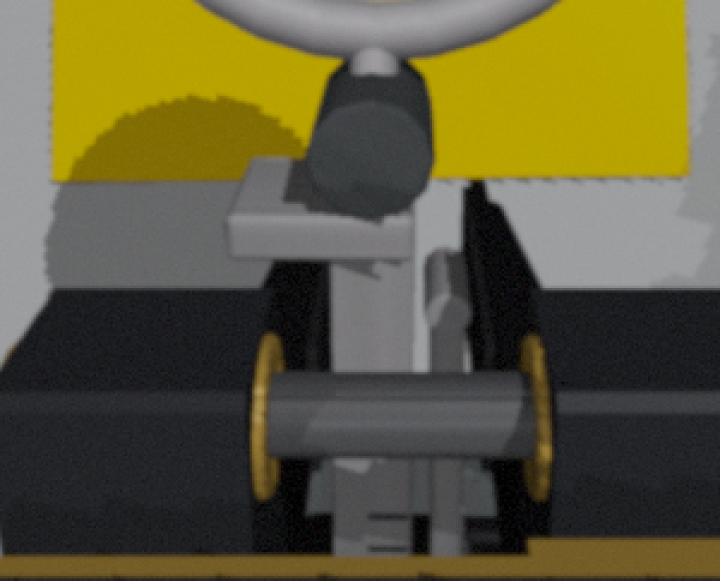

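The lever now lies parallel to the leg, with the same ~18 px gap at rows 300 and 500, so it is shut. The lug face is still at y ≈ 73. The arm carries about 23 N sideways, so I'll relieve most of it.

```bash
python3 -m inch '[[0,0,0,-1,-0.3,0,-1],[0,0,0,-0.9,-0.2,0,-1],[0,0,0,0,0,0,-1],[0,0,0,0,0,0,-1],[0,0,0,0,0,0,-1],[0,0,0,0,0,0,-1]]'; python3 b.py
python3 - <<'E'
from b import *
im=viewer.read_camera('wrist'); d=im['depth']
def P(u,v):
    z=d[v,u]; c=np.array([(u-im['cx'])/im['fx']*z,(v-im['cy'])/im['fy']*z,z]); return (rot(im['orientation'])@c+im['position']-M)@B
u0=int(proj(im,B2([-15,74,13]))[0,0])
for v in range(302,310,2): print(v,np.round(P(u0,v),1),int(im['color'][v,u0].mean()))
for v in (318,325,332,338,345,400,410,420):
    g=[int(q) for q in im['color'][v,290:355].mean(1)]; print(v,g)
E
```

```text
t: 9.6
eef_pos: [508.2, 72.3, 144.1]
tcp_rot: [-2.792, 0.006, 0.26]
ft_force: [-9.1, -12.2, 3.3]
opening: 0.236
boom tcp [  2.6  60.2 -20.2] F boom [-12.   -7.8   6.3] rpy [-160.     0.3   14.9] open 22.4 t 9.6
boom tcp [  2.6  60.2 -20.2] F boom [-12.   -7.8   6.3] rpy [-160.     0.3   14.9] open 22.4 t 9.6
302 [-15.   76.1  14.4] 120
304 [-15.   75.4  14.7] 120
306 [-15.2  74.1  13.7] 109
308 [-15.3  72.8  12.9] 54
318 [117, 123, 122, 123, 121, 124, 122, 121, 120, 121, 120, 122, 120, 122, 122, 124, 123, 123, 124, 123, 125, 125, 124, 123, 122, 123, 122, 123, 124, 121, 122, 121, 121, 132, 144, 135, 102, 73, 65, 75, 82, 92, 100, 102, 104, 111, 105, 85, 67, 53, 54, 55, 55, 48, 33, 23, 15, 12, 15, 14, 19, 15, 15, 4, 12]
325 [119, 124, 123, 123, 123, 125, 120, 119, 122, 119, 120, 122, 121, 122, 121, 122, 122, 123, 125, 126, 124, 125, 126, 124, 123, 125, 123, 122, 123, 122, 122, 120, 121, 134, 148, 146, 118, 84, 85, 98, 116, 121, 127, 128, 125, 126, 116, 98, 84, 80, 78, 76, 75, 66, 58, 34, 18, 4, 1, 11, 18, 16, 9, 12, 15]
332 [114, 121, 124, 122, 120, 123, 123, 121, 123, 120, 120, 121, 12
[... 938 characters left out ...]
, 82, 76, 78, 78, 78, 79, 75, 75, 73, 70, 72, 77, 74, 77, 78, 73, 67, 67, 73, 76, 79, 79, 78, 80, 77, 77, 78, 75, 69, 71, 71, 73, 73, 71, 70, 71, 71, 76, 75, 79, 67, 50]
410 [72, 78, 79, 79, 76, 81, 76, 78, 77, 79, 77, 79, 77, 80, 78, 78, 78, 79, 77, 80, 81, 81, 78, 79, 82, 79, 78, 81, 78, 77, 73, 72, 64, 71, 74, 75, 73, 76, 70, 61, 61, 74, 73, 78, 78, 79, 80, 80, 84, 99, 110, 117, 110, 96, 77, 75, 76, 74, 74, 73, 76, 76, 74, 75, 71]
420 [63, 73, 78, 80, 79, 79, 82, 81, 77, 79, 79, 77, 79, 74, 77, 76, 76, 79, 79, 77, 82, 79, 80, 78, 78, 77, 78, 78, 76, 80, 73, 64, 44, 23, 14, 4, 11, 8, 28, 48, 73, 85, 84, 84, 82, 81, 80, 75, 78, 76, 76, 75, 72, 52, 29, 23, 15, 25, 19, 19, 24, 24, 21, 23, 21]
```

```bash
python3 -c "
from b import *
print(s['qvel'].round(4)); print(ticket.job_done())"
```

```text
boom tcp [  2.6  60.2 -20.2] F boom [-10.4  -8.9   6.1] rpy [-160.     0.3   14.9] open 22.7 t 9.65
[-0.001   0.0007 -0.001  -0.0002 -0.0004 -0.0001]
the job is handed in; nothing more can be done
None
```

I drew the leg out by the lug to its length mark, held it there, swung the cam lever shut with the other finger, and handed the job in at t ≈ 9.7 s. The hand-in reports no verdict, and I could not read the joint values directly.

- **Leg position:** at the last check the lug's inner face was about 73 mm from the mouth, where 72 mm is the mark. That puts the leg at about 28–29 mm, give or take 2 mm. The mouth itself was hidden from the camera, so this comes from the lug face, and the spacing of the tick marks agreed with it.
- **Lever:** its edge ran parallel to the leg to within about 0.02 rad in the wrist picture, so I judged it shut.
- **Hold:** the wrist felt about 10 N sideways and 9 N along the boom, and the arm was at rest. That means the finger bears on the leg with well over 1 N.
- **Disagreed:** the measured pinch was about 22.5 mm, where I expected 25 mm. The fingers also sat up to about 4 mm off where I computed them sideways. I put both down to flex and calibration error.
- **Not checked:** I did not measure the things lying about again at the end. The fingertips stayed well above them throughout.

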